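# Rock the angle gauge on a round-topped offcut until its pointer settles on the index

### The arm

A 6-joint arm with a two-finger parallel gripper is mounted at the origin on a cart in front of the work surface, level with it; the furniture and walls round the work are solid. World frame = base frame: x ahead of the robot, y to its left, z up, the work surface at z = 0. Lengths are in mm, angles in degrees, forces in N, time in s.
With the tool pointing down it reaches from about 350 to 975 mm from the base axis. Payload 7.1 kg.
Tool frame: the origin (TCP) lies on the mounting face of the last link; the fingertips stand 182 mm ahead of it and the grasp point (between the pads) lies grasp_offset ahead of it (grasp_offset is the distance from the TCP to the grasp point, in mm); z points along the fingers, x is the direction in which the jaws open and shut, and the axes are right-handed (so a half turn about z gives the same grasp; the last joint's range is limited). The gripper opens to 88 mm and grips with 3 to 60 N. Pads are 20 mm wide; open, the fingers measure 115 mm over their backs; the gripper's body (75 mm by 178 mm) begins 61 mm behind the grasp point.
Start: joints at [70.474, 24.242, 93.386, -0, 62.372, -1.089], TCP at [197.64, 592.912, 404.675] pointing down, gripper open.
Joint ranges: [-172.04, 172.04], [-51.8, 120.97], [4.93, 147.93], [-75.15, 255.16], [6.16, 154.13], [-145.62, 145.62]. Speed limits (degrees/s): [136.94, 136.94, 172.46, 180, 180, 180].

### API

Orientations are given as [roll, pitch, yaw] about the fixed x, y, z axes, in that order (R = Rz(yaw) Ry(pitch) Rx(roll)).
In Python, from cell import read_state, camera, calibration, job_done, search_frame, grasp_offset gives the robot as it stands. The module is installed in compiled form; this text tells all that it offers.
- The arm moves only by the tool servo_tool, never from a script. Its argument "targets" is a list of rows, each a list of 7 numbers: the shift along the tool's x, y, z in mm, then the turn, a rotation vector about the tool's x, y, z in rad, then the closure in counts, from 0 (fully open) to 255 (shut). In form: [[dx, dy, dz, ax, ay, az, fingers], ...]. A call has 1 to 12 rows; each row is the pose to reach, as a shift and turn from the pose commanded when the call began, along the tool's axes at that moment; what a row does not reach only later rows make up. A row lasts 1/12 s, in which the tool goes at most 41.7 mm and 7.16 degrees, less where a joint would pass 70% of its speed; a pose out of reach is approached as far as the arm can. A call with a gripper value outside its range is refused whole. The fingers move at their own pace and stop on an object; "force" is the grip in N (left out, the last holds). Time passes only in rows, so rows that repeat a pose let the fingers close. It gives the time, the measured TCP pose, the force and the opening at its end, in the units of the state.
- read_state(): the state, without advancing time (a new reading comes with each control period).
- camera(name): name is "side" or "top"; returns the picture (480x640x3 uint8, red, green, blue); there is no depth.
- calibration(name): a dict with "fovy" (degrees; the focal length in pixels is half the picture's height over the tangent of half this angle, whatever the lens; pixels are square), "cx", "cy" (the principal point, pixels), "k1" (the pictures are not rectified: a ray, as slopes to the right and down, at radius r is drawn at 1 + k1 r^2 times it, then the intrinsics apply), "R" (3x3) and "t" (3): a world point X has camera coordinates R X + t. Camera axes: x right, y down, z forward; pixel columns grow to the right and rows downward; lengths in mm; the calibration is good to about 2 mm. A picture is of the moment at which its call begins. calibration takes no time and is no camera call.
- job_done(): hands the job in, once; it reports no verdict.
Trained networks look in the newest picture that a camera, given by its name, has taken for a name from the list of things; names that differ only in an ending like _2 or _b are one class to them, and where a whole thing is asked for, a point or a joint stands for the part that bears it (a point fixed in the world has none). Each returns a list of dicts, best first, with "score" (0 to 1); they miss things now and then, are a little off and sometimes report something else, mostly with a low value. They report only what shows in the picture. A call takes as long as a camera call. They do not tell look-alikes from the thing itself.
- search_frame(camera, label): "point" ([column, row] in pixels, amid what is visible of it).
The state is a dict: "t": time; "joint_positions": joint angles; "dq": joint speeds; "joint_efforts": joint torques, N m; "tool_pos": TCP position; "ee_rot": TCP orientation; "force": force on the tool from outside, world axes, zero at the start; "torque": the same for the moment, N m; "gripper_width": finger opening in mm.
Only numpy, scipy, OpenCV 4.12 (cv2) and the standard library are available. Lean on these libraries where they do the work, as an engineer would, in place of code of your own. Each camera call takes 0.05 s, during which the arm holds its last target.

### The job

Hold the angle gauge at its set angle so that a line can be scribed along its foot. First press the small lock lever on the gauge all the way down to free the pointer; then take the gauge by its handle, set the middle of its foot square across the round top of the joist offcut, and rock it until the hanging pointer comes to rest on the index tab of the dial. Finish still gripping it there, foot pressed gently on the wood, and leave the pencil, tape and clamp alone.

Things in the scene. Friction and masses are not known exactly. Their poses are not given: they have to be found in the camera images.
- gauge_grip (a point): Middle of the black upright handle on top of the loose angle gauge (about 0.6 kg), 130 mm straight above its underside. Handle: 26 mm thick (x), 44 mm wide (y), reaching from 94 to 150 mm above the underside; grip it across its thickness. Gauge axes: x is its thickness and the rocking axis (the white dial faces -x, roughly to the robot), y along the foot, z up.
- gauge_foot (a point): Centre of the flat underside of the gauge's foot; same axes as the gauge.
- lever_tip (a point): Middle of the 16 x 16 mm, 5 mm thick paddle at the free end of the steel lock lever, on the gauge's +y side; the lever pivots 48 mm to +y of the gauge's middle plane, 88 mm above its underside, about an axis along gauge x; the tip is 38 mm from the pivot.
- lock_lever (a joint): Lock lever angle in rad: about 0 at the start with its paddle pointing 20 degrees upward (pointer locked within 4 degrees of its zero), 0.70 at the lower stop with the paddle 20 degrees below level (pointer free). About 1 N at the paddle moves it down and it stays where it is left.
- pointer (a joint): Angle of the dial's hanging pointer about gauge x (right-hand rule), in rad; 0 points at the foot. Once unlocked it is a pendulum that always hangs plumb, so it reads minus the gauge's rotation about its own +x; it swings for about a second after a motion.
- pointer_tip (a point): Tip of the pointer, 31 mm below the hub; its own z axis runs along the pointer, upward.
- mark (a joint): Angle of the dial's index tab about gauge x, same zero and sense as the pointer, 0.14 to 0.38 rad, stiff. The tab is a black T, its stem 3.4 mm wide, on the dial's lower edge, to the +y side of zero. To bring the pointer onto it the gauge must be turned by minus this angle about its +x: the handle leans to the gauge's +y side, the lever's side.
- mark_tab (a point): Middle of the index tab, 35 mm from the hub; its own z axis points from tab to hub.
- stud_crown (a point): Middle of the top line of the fixed joist offcut, 68 mm above the table. Its top is a half cylinder of 30 mm radius, 80 mm long along x, whose axis lies 30 mm below this point; the gauge's x axis must lie along this x axis.
- stud: The offcut, 80 (x) x 60 (y) x 68 mm, light wood, with a lower shoulder 40 mm high and 24 mm wide along its -y side, on a steel plate 100 (x) x 140 (y) x 6 mm fixed to the table; origin at the centre of the plate's underside.
- gauge: The gauge, standing upright at the start; origin at the centre of the foot's underside. Foot: flat aluminium bar 40 (x) x 120 (y) x 10 mm. Dial housing: disc of 48 mm radius, 20 mm thick (x), centre (hub) 52 mm up. Pointer and lever arm stand up to 23 mm in front (-x) of the middle plane and stay below 110 mm.
- pencil: Green pencil, 112 mm long, bystander to leave alone; origin at its middle.
- tape: Roll of masking tape, 106 mm across, 25 mm high, bystander; origin at its underside.
- clamp: Spring clamp with orange grips, 131 x 74 x 20 mm, lying flat, bystander; origin at its underside.
Not all that is in view belongs to the job. Of the things that look like the gauge, the largest one is meant.

How it is judged (in metres and radians):
On the way:
1. the lock lever is pressed down, the pointer is free (value of joint lock_lever above 0.55 rad), for 0.2 s.
At the end, for the whole second after the job is handed in: The lever is down; the pointer hangs free and still, within 2.5 degrees of the middle of the index tab; the fingers hold the gauge, whose foot bears on the offcut's round top with 0.5 to 25 N, its middle within 30 mm of the crown's middle each way and its x axis within 11 degrees of the crown's (value of joint lock_lever above 0.55 rad and angle between the z axis of pointer_tip and the z axis of mark_tab, either way round below 0.045 rad and velocity of joint pointer between -0.3 and 0.3 rad/s and angle between pointer_tip's own z axis and vertical below 0.12 rad and angle between the x axis of gauge_foot and the x axis of stud_crown, either way round below 0.2 rad and x of gauge_foot in the frame of stud_crown between -0.03 and 0.03 m and y of gauge_foot in the frame of stud_crown between -0.03 and 0.03 m and contact force between gauge and stud between 0.5 and 25 N and contact force between the fingers and gauge above 2 N and height (world z) of gauge_foot above 0.05 m and linear speed of gauge below 0.02 m/s); the arm keeps its last pose, push and grip.
It fails at once if the gauge is pressed hard onto the offcut (over 45 N) (contact force between gauge and stud above 45 N).
It fails at once if the gauge is tipped right over (angle between gauge's own z axis and vertical above 1 rad).
It fails at once if the pencil is disturbed (distance of pencil from where it was at the start of the episode above 0.03 m).
It fails at once if the tape is disturbed (distance of tape from where it was at the start of the episode above 0.03 m).
It fails at once if the clamp is disturbed (distance of clamp from where it was at the start of the episode above 0.03 m).
It also fails if it takes over 56 s, if anything falls off the work surface, if the arm or the gripper's body presses on something with over 40 N, if the wrist force passes 120 N, or if a joint passes its speed limit or range.

## Working session

There is one attempt and no reset: what is moved stays moved. The work goes in short steps, Python scripts to look and compute and a tool call to move; the robot and the scene stay as the last step left them, time stands still between calls to the robot, and variables do not carry over. Pictures are saved under pics/ and viewed, and the job is handed in when it is done.

Besides the shell and the picture viewer there is one more tool, called after ">>>" as a command line: name --pt "numbers of a row" for each row, then --argument value for the rest. servo_tool: Moves the arm, as the interface text tells. Its arguments: {"type":"object","properties":{"targets":{"type":"array","items":{"type":"array","items":{"type":"number"}}},"force":{"type":"number"}},"required":["targets"]}

```bash
mkdir -p pics; ls
python3 - <<'E'
from cell import *
import cv2
print(grasp_offset, read_state())
for n in ("side","top"):
    c=calibration(n); print(n,c)
    cv2.imwrite(f"pics/{n}0.png",camera(n)[:,:,::-1])
for n in ("side","top"):
    for l in ("gauge_grip","gauge_foot","lever_tip","stud_crown","mark_tab","pointer_tip","gauge","stud"):
        print(n,l,[(d['point'],d['score']) for d in search_frame(n,l)][:4])
E
```

```text
pics
163.3 {'t': 0.0, 'joint_positions': array([ 7.04736138e+01,  2.42844983e+01,  9.34320674e+01,  6.04697245e-04,
        6.23725305e+01, -1.08968628e+00]), 'dq': array([-0.08332372,  0.07250987, -0.00241835, -0.04011434,  0.04318275,
       -0.03618171]), 'joint_efforts': array([ 1.34735667e-03, -5.44616318e+01, -2.73683506e+01,  6.44879811e-02,
        2.24998151e-02, -7.10032873e-05]), 'tool_pos': array([197.55131934, 592.65893254, 403.89639928]), 'ee_rot': array([-1.79997770e+02,  8.90699056e-02,  7.15630210e+01]), 'force': array([0.19531462, 0.03377701, 0.05100938]), 'torque': array([-0.01005025, -0.10478725, -0.00959026]), 'gripper_width': 87.6666398960519}
side {'fovy': 43.74201013536928, 'cx': 323.96521006888923, 'cy': 230.4851315622661, 'k1': -0.06787243654254832, 'R': array([[-0.99796416,  0.0624503 , -0.01294198],
       [ 0.04323398,  0.51325237, -0.85714808],
       [-0.04688665, -0.85596259, -0.51490745]]), 't': array([ 564.69419606,  122.99867283, 1382.16272474])}
top {'fovy': 53.300512386203025, 'cx': 320.92957437309735, 'cy': 237.82762373395366, 'k1': -0.0469463825
[... 527 characters left out ...]
[346.7, 255.2], 0.62)]
side mark_tab [([257.8, 251.8], 0.43)]
side pointer_tip [([366.2, 208.6], 0.55), ([338.4, 380.5], 0.37)]
side gauge [([419.7, 305.1], 0.91), ([359.6, 311.4], 0.83)]
side stud [([340.9, 252.6], 0.87)]
top gauge_grip [([249.8, 256.6], 0.9), ([180.1, 233.4], 0.75), ([261.0, 309.0], 0.69)]
top gauge_foot [([255.8, 304.8], 0.87), ([250.3, 258.1], 0.84), ([187.3, 230.7], 0.73)]
top lever_tip [([161.5, 219.8], 0.37), ([250.4, 258.6], 0.28), ([363.4, 259.4], 0.18)]
top stud_crown [([360.0, 260.1], 0.63)]
top mark_tab []
top pointer_tip []
top gauge [([250.7, 258.5], 0.79), ([284.3, 183.5], 0.72), ([259.6, 307.5], 0.63), ([183.8, 232.6], 0.57)]
top stud [([361.8, 258.2], 0.74)]
```

View pics/side0.png

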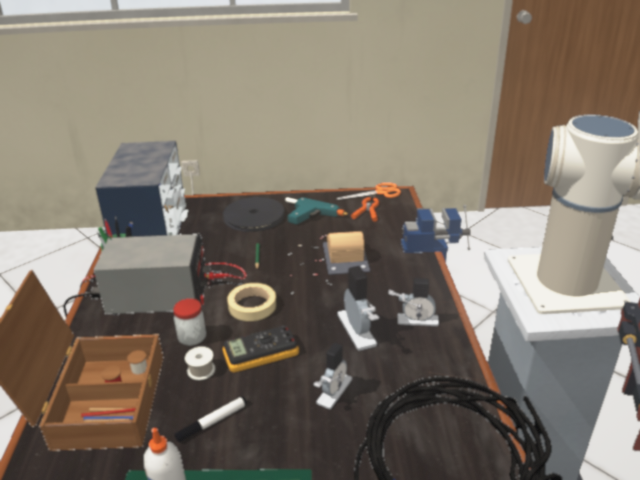

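View pics/top0.png

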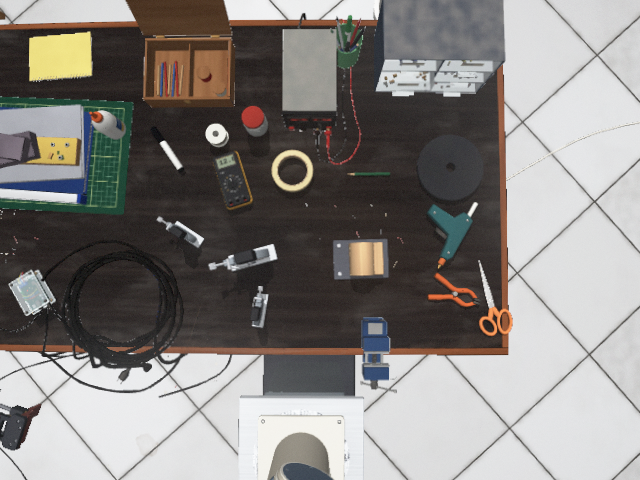

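Run:
```python
import cv2
a=cv2.imread("pics/side0.png")[180:430,220:470];cv2.imwrite("pics/side0c.png",cv2.resize(a,(600,600),interpolation=cv2.INTER_CUBIC))
a=cv2.imread("pics/top0.png")[170:350,140:420];cv2.imwrite("pics/top0c.png",cv2.resize(a,(800,514),interpolation=cv2.INTER_CUBIC))
```

```text
(no output)
```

View pics/side0c.png

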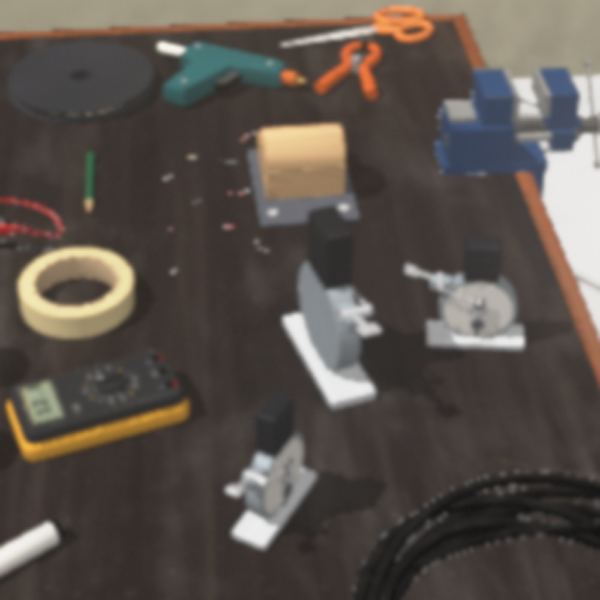

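View pics/top0c.png

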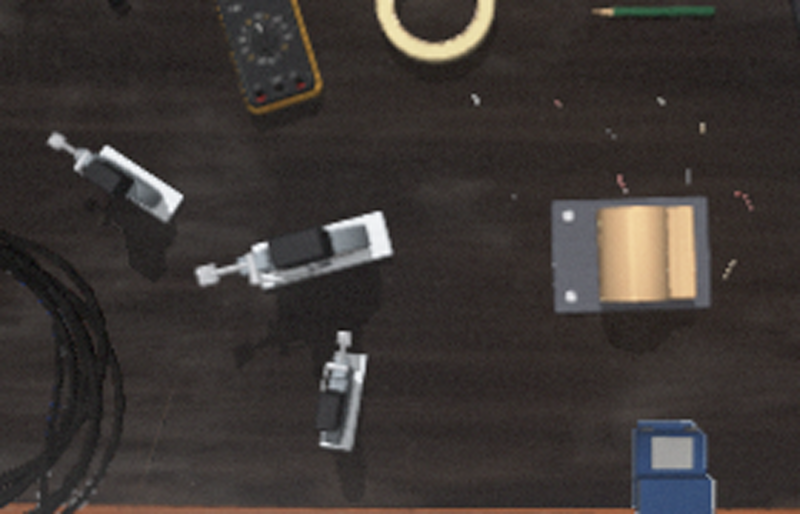

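```bash
cat > h.py <<'E'
import numpy as np, cv2
from cell import *
def proj(n,P):
    c=calibration(n); P=np.atleast_2d(P).astype(float)
    f=240/np.tan(np.radians(c['fovy']/2)); X=P@np.array(c['R']).T+c['t']
    s=X[:,:2]/X[:,2:]; r2=(s**2).sum(1,keepdims=True)
    return s*(1+c['k1']*r2)*f+[c['cx'],c['cy']]
def ray(n,uv):
    c=calibration(n); f=240/np.tan(np.radians(c['fovy']/2))
    d=(np.array(uv,float)-[c['cx'],c['cy']])/f; s=d.copy()
    for _ in range(20): s=d/(1+c['k1']*(s@s))
    R=np.array(c['R']); o=-R.T@c['t']; v=R.T@np.array([s[0],s[1],1]); return o,v
def onz(n,uv,z):
    o,v=ray(n,uv); return o+v*(z-o[2])/v[2]
def crop(img,x0,y0,x1,y1,name,k):
    cv2.imwrite(name,cv2.resize(img[y0:y1,x0:x1],None,fx=k,fy=k,interpolation=cv2.INTER_CUBIC))
E
python3 - <<'E'
from h import *
crop(cv2.imread("pics/top0.png"),200,235,290,285,"pics/t1.png",8)
crop(cv2.imread("pics/side0.png"),325,260,395,355,"pics/s1.png",6)
crop(cv2.imread("pics/top0.png"),325,225,405,290,"pics/t2.png",8)
for n in("top","side"): print(n,ray(n,(320,240))[0])
for p in [(182,233),(250,258),(259,308)]: print(onz("top",p,60))
E
```

```text
top [ 491.9936611   -53.75909514 1224.56032624]
side [ 623.03182963 1084.68490823  824.42221911]
[563.91623353 290.44625716  60.        ]
[503.53739385 122.41672513  60.        ]
[382.45020719  99.22732778  60.        ]
```

View pics/t1.png

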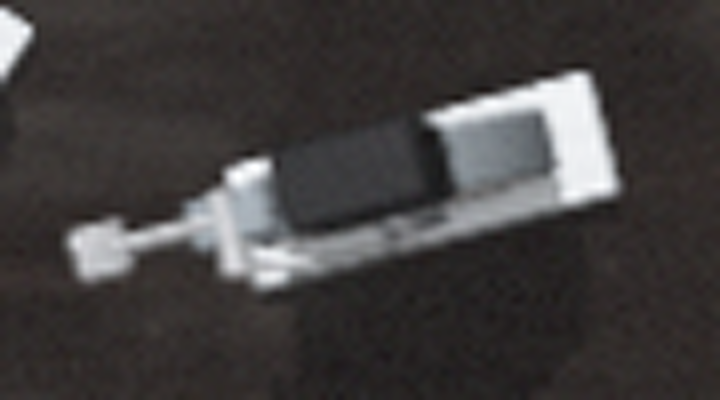

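View pics/s1.png

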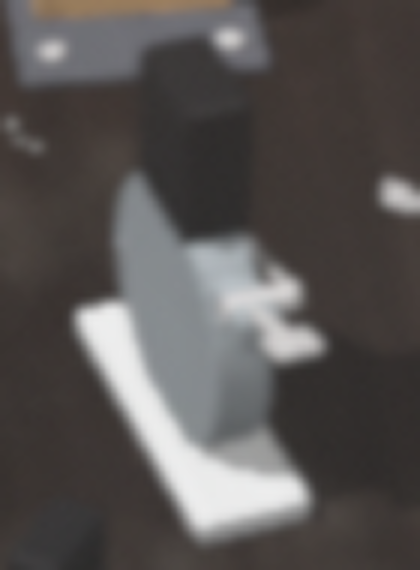

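View pics/t2.png

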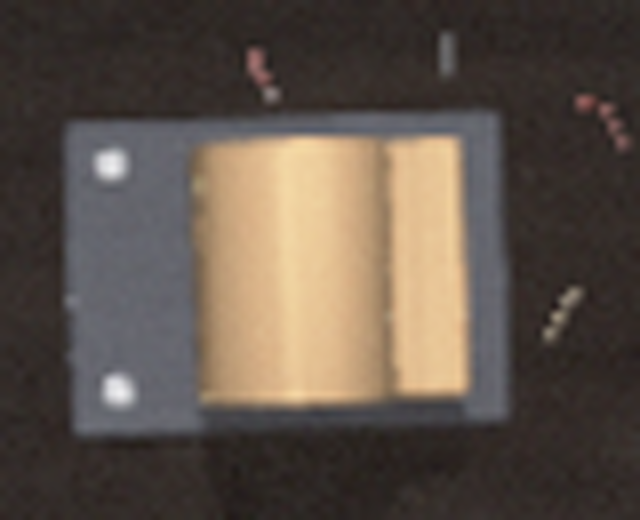

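```bash
cat > fit.py <<'E'
from h import *
from scipy.optimize import least_squares
def fit(C,x0):
    def res(p):
        c,s=np.cos(p[2]),np.sin(p[2]); r=[]
        for n,P,uv in C:
            X=[p[0]+c*P[0]-s*P[1],p[1]+s*P[0]+c*P[1],P[2]]
            r.append((proj(n,X)[0]-uv))
        return np.ravel(r)
    o=least_squares(res,x0,loss='soft_l1'); return o.x,res(o.x).reshape(-1,2)
t=lambda u,v:(200+u/8,235+v/8); s=lambda u,v:(325+u/6,260+v/6); w=lambda u,v:(325+u/8,225+v/8)
G=[("top",(20,-60,10),t(588,70)),("top",(-20,-60,10),t(620,190)),("top",(-20,60,10),t(260,290)),("top",(20,60,10),t(225,172)),
("top",(13,22,150),t(275,150)),("top",(-13,22,150),t(285,228)),("top",(13,-22,150),t(415,117)),
("side",(20,-60,10),s(75,312)),("side",(20,60,10),s(200,530)),("side",(-20,60,10),s(310,488)),
("side",(13,-22,150),s(145,45)),("side",(13,22,150),s(185,112)),("side",(-13,22,150),s(248,103))]
x,r=fit(G,[503,122,.2]); print("gauge",x[:2],np.degrees(x[2]));print(r.round(1).tolist())
c,sn=np.cos(x[2]),np.sin(x[2])
print("lever top xy",onz("top",t(100,248),101), "gauge frame:",np.array([[c,sn],[-sn,c]])@(onz("top",t(100,248),101)[:2]-x[:2]))
S=[("top",(50,70,6),w(65,120)),("top",(50,-70,6),w(500,110)),("top",(-50,-70,6),w(510,418)),("top",(-50,70,6),w(73,435))]
x,r=fit(S,[490,-150,.0]); print("plate",x[:2],np.degrees(x[2]));print(r.round(1).tolist())
S=[("top",(40,30,38),w(190,145)),("top",(-40,30,38),w(200,402)),("top",(40,-30,38),w(383,138)),("top",(-40,-30,38),w(395,397)),("top",(40,0,68),w(290,135)),("top",(-40,0,68),w(298,405))]
x,r=fit(S,[490,-150,.0]); print("crown",x[:2],np.degrees(x[2]));print(r.round(1).tolist())
E
python3 fit.py
```

```text
gauge [505.3144573  123.30490595] 15.555092775584251
[[-0.1, -0.1], [-0.1, 0.1], [-0.6, 0.1], [-0.2, -0.4], [-1.7, 0.0], [0.0, 1.4], [-0.3, -1.0], [0.1, -1.0], [-0.0, -1.9], [0.0, 0.5], [-1.8, -1.2], [-0.2, -0.3], [1.7, -1.5]]
lever top xy [483.87371651 204.50517354 101.        ] gauge frame: [ 1.11962435 83.97580165]
plate [ 503.25362432 -152.0421515 ] 1.8872746716292905
[[-0.3, -0.0], [0.1, -0.3], [0.3, 0.4], [-0.1, -0.1]]
crown [ 502.98651865 -150.3730206 ] 2.1599418293369026
[[-0.2, -0.0], [-0.2, 0.1], [-0.2, 0.0], [-0.4, -0.1], [0.4, 0.3], [0.6, -0.4]]
```

```bash
cat > mv.py <<'E'
import sys
from h import *
from scipy.spatial.transform import Rotation as Ro
def go(pos,yaw,roll=180.,pitch=0.):
    # roll/pitch/yaw as interface
    s=read_state(); R0=Ro.from_euler('xyz',s['ee_rot'],degrees=True); R1=Ro.from_euler('xyz',[roll,pitch,yaw],degrees=True)
    d=R0.inv().apply(np.array(pos)-s['tool_pos']); a=(R0.inv()*R1).as_rotvec()
    print("t",round(s['t'],2),"pos",s['tool_pos'].round(1),s['ee_rot'].round(2),"F",s['force'].round(1),"w",round(s['gripper_width'],1))
    print("shift",d.round(1),"turn",a.round(3),np.degrees(a).round(1),"rows",np.ceil(max(np.linalg.norm(d)/41.7,np.degrees(np.linalg.norm(a))/7.16)))
if __name__=="__main__": go([float(v) for v in sys.argv[1:4]],float(sys.argv[4]),*[float(v) for v in sys.argv[5:]])
E
python3 mv.py 484 204.5 305 15.6
```

```text
t 0.9 pos [197.6 592.9 404.7] [180.    -0.    71.56] F [0.1 0.5 0.9] w 87.9
shift [-277.9  394.5   99.7] turn [-0.    -0.     0.977] [-0. -0. 56.] rows 12.0
```

>>> servo_tool --pt "-277.9 394.5 99.7 0 0 0.977 255" --pt "-277.9 394.5 99.7 0 0 0.977 255" --pt "-277.9 394.5 99.7 0 0 0.977 255" --pt "-277.9 394.5 99.7 0 0 0.977 255" --pt "-277.9 394.5 99.7 0 0 0.977 255" --pt "-277.9 394.5 99.7 0 0 0.977 255" --pt "-277.9 394.5 99.7 0 0 0.977 255" --pt "-277.9 394.5 99.7 0 0 0.977 255" --pt "-277.9 394.5 99.7 0 0 0.977 255" --pt "-277.9 394.5 99.7 0 0 0.977 255" --pt "-277.9 394.5 99.7 0 0 0.977 255" --pt "-277.9 394.5 99.7 0 0 0.977 255"

```text
t: 1.9
tool_pos: [485.2, 202.2, 304.6]
ee_rot: [180.0, -0.0, 15.5]
force: [0.7, -0.2, 0.7]
gripper_width: 11.4
```

>>> servo_tool --pt "0 0 0 0 0 0 255" --pt "0 0 0 0 0 0 255" --pt "0 0 0 0 0 0 255" --pt "0 0 0 0 0 0 255"

```text
t: 2.23
tool_pos: [483.5, 205.3, 305.2]
ee_rot: [-180.0, -0.0, 15.6]
force: [0.9, 0.1, 0.4]
gripper_width: 0.7
```

```bash
python3 mv.py 484 204.5 300 15.6
python3 - <<'E'
from h import *
a=camera("side")[:,:,::-1];cv2.imwrite("pics/side1.png",a);crop(a,280,220,420,355,"pics/s2.png",4)
a=camera("top")[:,:,::-1];cv2.imwrite("pics/top1.png",a);crop(a,160,200,300,300,"pics/t3.png",5)
E
```

```text
t 2.23 pos [483.5 205.3 305.2] [-1.7999e+02 -1.0000e-02  1.5640e+01] F [0.9 0.1 0.4] w 0.7
shift [0.2 0.9 5.2] turn [-0.    -0.     0.001] [-0. -0.  0.] rows 1.0
```

View pics/s2.png

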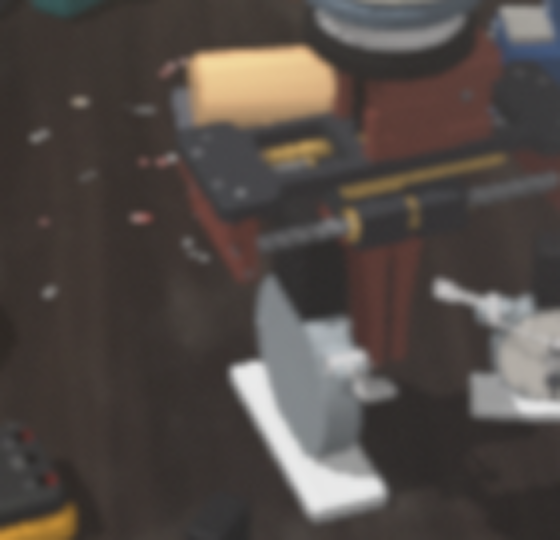

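View pics/t3.png

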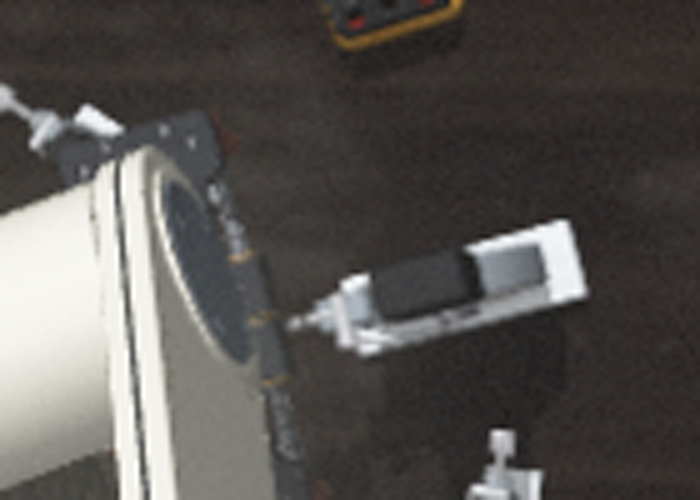

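>>> servo_tool --pt "0 0.5 15 0 0 0 255" --pt "0 0.5 25 0 0 0 255" --pt "0 0.5 33 0 0 0 255" --pt "0 0.5 38 0 0 0 255" --pt "0 0.5 41.5 0 0 0 255" --pt "0 0.5 41.5 0 0 0 255" --pt "0 0.5 41.5 0 0 0 255"

```text
t: 2.92
tool_pos: [484.0, 204.2, 263.5]
ee_rot: [-180.0, 0.0, 15.6]
force: [-1.6, 0.2, 4.5]
gripper_width: 0.4
```

>>> servo_tool --pt "0 0 0.7 0 0 0 255" --pt "0 0 1.2 0 0 0 255" --pt "0 0 1.2 0 0 0 255"

```text
t: 3.17
tool_pos: [484.1, 204.2, 262.9]
ee_rot: [-180.0, -0.0, 15.6]
force: [-3.0, 0.3, 9.5]
gripper_width: 1.1
```

Run:
```python
from h import *
print(read_state()['force'],read_state()['tool_pos'])
a=camera("side")[:,:,::-1];cv2.imwrite("pics/side2.png",a);crop(a,310,260,400,355,"pics/s3.png",6)
```

```text
[-3.03334984  0.32147943  9.47243528] [484.1125858  204.16982756 262.93191649]
```

View pics/s3.png

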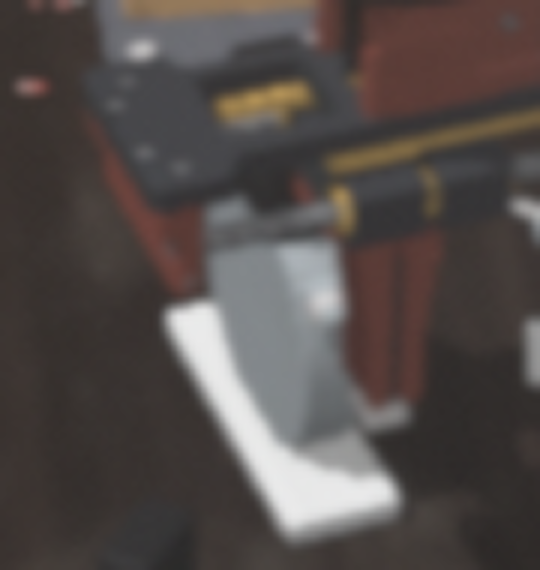

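>>> servo_tool --pt "0 0 -40 0 0 0 255" --pt "0 0 -80 0 0 0 0" --pt "0 0 -90 0 0 0 0" --pt "0 41 -90 0 0 0 0" --pt "0 80 -90 0 0 0 0" --pt "0 83.5 -90 0 0 0 0" --pt "0 83.5 -90 0 0 0 0" --pt "0 83.5 -90 0 0 0 0"

```text
t: 3.88
tool_pos: [506.5, 123.5, 352.0]
ee_rot: [-180.0, 0.0, 15.5]
force: [-0.8, -0.1, 0.3]
gripper_width: 43.9
```

```bash
python3 mv.py 505.3 123.3 293.3 15.6
python3 - <<'E'
from h import *
a=camera("side")[:,:,::-1];cv2.imwrite("pics/side3.png",a);crop(a,310,240,400,355,"pics/s4.png",5)
a=camera("top")[:,:,::-1];cv2.imwrite("pics/top3.png",a);crop(a,180,205,300,305,"pics/t4.png",6)
E
```

```text
t 3.88 pos [506.5 123.5 352. ] [-1.7999e+02  2.0000e-02  1.5510e+01] F [-0.8 -0.1  0.3] w 43.9
shift [-1.1 -0.1 58.7] turn [-0.     0.    -0.002] [-0.   0.  -0.1] rows 2.0
```

View pics/s4.png

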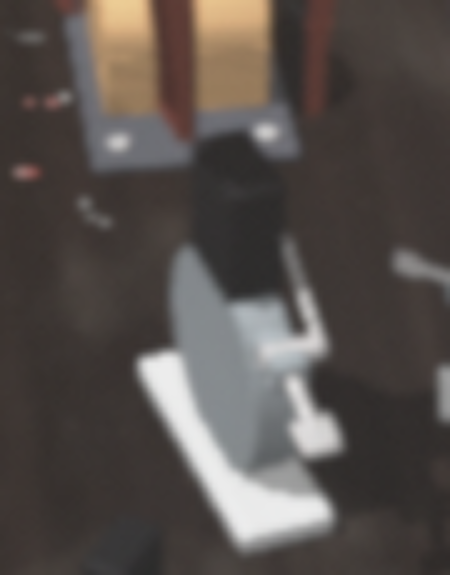

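View pics/t4.png

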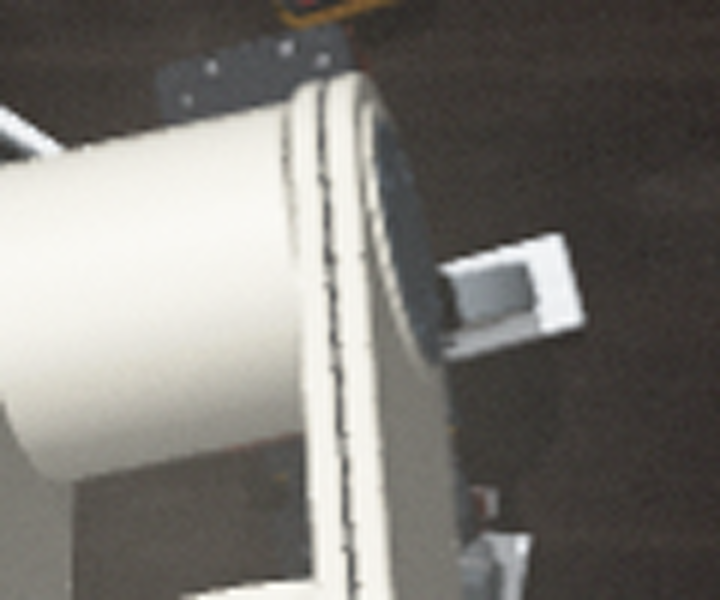

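>>> servo_tool --pt "-1 0 5 0 0 0 0" --pt "-1 0 10 0 0 0 0" --pt "-1 0 40 0 0 0 0" --pt "-1 0 56 0 0 0 0" --pt "-1 0 58.5 0 0 0 0" --pt "-1 0 58.5 0 0 0 130" --pt "-1 0 58.5 0 0 0 255" --pt "-1 0 58.5 0 0 0 255" --pt "-1 0 58.5 0 0 0 255" --pt "-1 0 58.5 0 0 0 255" --pt "-1 0 58.5 0 0 0 255" --pt "-1 0 58.5 0 0 0 255" --force 35

```text
t: 4.98
tool_pos: [505.7, 123.3, 294.2]
ee_rot: [180.0, -0.0, 15.6]
force: [-0.5, -0.5, -0.2]
gripper_width: 44.6
```

```bash
python3 mv.py 505.3 123.3 350 15.6
```

```text
t 4.98 pos [505.7 123.3 294.2] [ 1.800e+02 -5.000e-02  1.558e+01] F [-0.5 -0.5 -0.2] w 44.6
shift [ -0.3  -0.1 -55.8] turn [ 0.    -0.001 -0.   ] [ 0. -0. -0.] rows 2.0
```

>>> servo_tool --pt "0 0 0.5 0 0 0 255" --pt "0 0 0.5 0 0 0 255" --pt "0 0 0.5 0 0 0 255" --pt "0 0 0.5 0 0 0 255" --pt "0 0 0.5 0 0 0 255" --pt "0 0 0.5 0 0 0 255"

```text
t: 5.48
tool_pos: [505.7, 123.3, 293.3]
ee_rot: [180.0, -0.0, 15.6]
force: [1.3, 0.3, -1.3]
gripper_width: 25.6
```

Run:
```python
from h import *
print(read_state()['force'],read_state()['tool_pos'],read_state()['gripper_width'])
a=camera("side")[:,:,::-1];cv2.imwrite("pics/side4.png",a);crop(a,290,220,420,355,"pics/s5.png",4)
```

```text
[ 1.3291888   0.25813966 -1.32051859] [505.72738171 123.33919434 293.29263071] 25.64432971493561
```

View pics/s5.png

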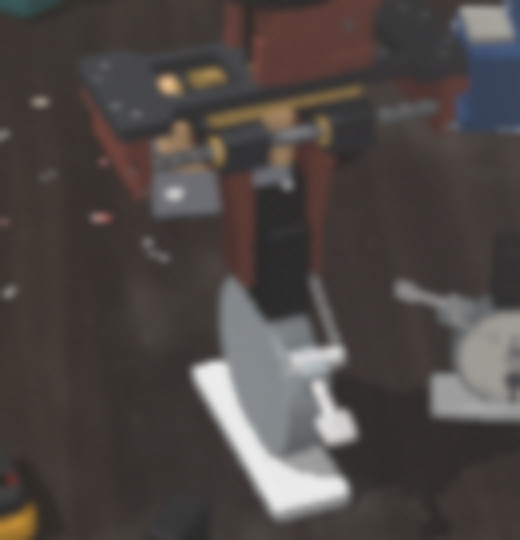

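>>> servo_tool --pt "0 0 -15 0 0 0 255" --pt "0 0 -50 0 0 0 255" --pt "0 0 -90 0 0 0 255" --pt "0 0 -130 0 0 0 255" --pt "0 0 -150 0 0 0 255"

```text
t: 5.95
tool_pos: [505.8, 123.4, 446.9]
ee_rot: [180.0, -0.2, 15.6]
force: [1.0, 0.5, -6.5]
gripper_width: 25.9
```

```bash
python3 mv.py 600 470 640 -92
```

```text
t 5.95 pos [505.8 123.4 446.9] [179.99  -0.19  15.58] F [ 1.   0.5 -6.5] w 25.9
shift [ 184.5 -308.5 -192.5] turn [-0.003 -0.002  1.878] [-2.000e-01 -1.000e-01  1.076e+02] rows 16.0
```

>>> servo_tool --pt "12 -19 -12 0 0 0.117 255" --pt "23 -39 -24 0 0 0.235 255" --pt "35 -58 -36 0 0 0.352 255" --pt "46 -77 -48 0 0 0.47 255" --pt "58 -96 -60 0 0 0.587 255" --pt "69 -116 -72 0 0 0.704 255" --pt "81 -135 -84 0 0 0.822 255" --pt "92 -154 -96 0 0 0.939 255" --pt "104 -174 -108 0 0 1.056 255" --pt "115 -193 -120 0 0 1.174 255" --pt "127 -212 -132 0 0 1.29 255" --pt "138 -231 -144 0 0 1.41 255"

```text
t: 6.95
tool_pos: [576.4, 383.9, 585.6]
ee_rot: [179.8, -0.0, -65.5]
force: [-0.3, 0.7, -5.8]
gripper_width: 25.7
```

```bash
python3 mv.py 600 470 640 -92
```

```text
t 6.95 pos [576.4 383.9 585.6] [ 1.7976e+02 -4.0000e-02 -6.5530e+01] F [-0.3  0.7 -5.8] w 25.7
shift [-68.6 -56.9 -54.6] turn [ 0.004 -0.002  0.462] [ 0.2 -0.1 26.5] rows 4.0
```

>>> servo_tool --pt "-17 -14 -14 0 0 0.115 255" --pt "-34 -28 -27 0 0 0.23 255" --pt "-51 -42 -41 0 0 0.35 255" --pt "-65 -54 -52 0.003 -0.002 0.44 255" --pt "-68.6 -56.9 -54.6 0.004 -0.002 0.462 255" --pt "-68.6 -56.9 -54.6 0.004 -0.002 0.462 255" --pt "-68.6 -56.9 -54.6 0.004 -0.002 0.462 255" --pt "-68.6 -56.9 -54.6 0.004 -0.002 0.462 255" --pt "-68.6 -56.9 -54.6 0.004 -0.002 0.462 255" --pt "-68.6 -56.9 -54.6 0.004 -0.002 0.462 255" --pt "-68.6 -56.9 -54.6 0.004 -0.002 0.462 255" --pt "-68.6 -56.9 -54.6 0.004 -0.002 0.462 255"

```text
t: 7.95
tool_pos: [599.4, 468.6, 642.0]
ee_rot: [-179.8, 0.2, -91.7]
force: [-0.2, -0.6, -6.2]
gripper_width: 25.8
```

```bash
python3 mv.py 600 470 640 -92
python3 - <<'E'
from h import *
s=read_state(); print(s['joint_positions'].round(1))
a=camera("side")[:,:,::-1];cv2.imwrite("pics/side5.png",a)
uv=proj("side",s['tool_pos']-[0,0,163.3+78])[0];print(uv)
u,v=int(uv[0]),int(uv[1]); crop(a,u-60,v-60,u+60,v+50,"pics/s6.png",5); print(u-60,v-60)
E
```

```text
t 7.95 pos [599.4 468.6 642. ] [-1.7981e+02  1.6000e-01 -9.1690e+01] F [-0.2 -0.6 -6.2] w 25.8
shift [-1.4 -0.6  2. ] turn [-0.003  0.003  0.005] [-0.2  0.2  0.3] rows 1.0
[ 37.1  28.7  56.5   0.   94.5 128.8]
[316.46384962 267.30361524]
256 207
```

View pics/s6.png

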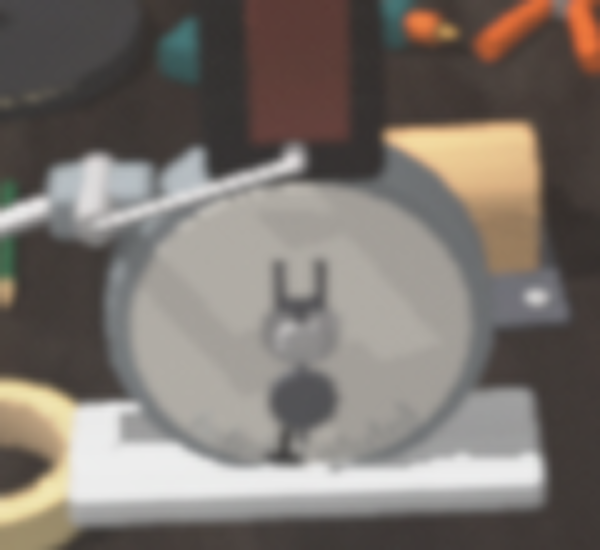

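```bash
cat > ov.py <<'E'
from h import *
from scipy.spatial.transform import Rotation as Ro
def G2W(s,P):
    # gauge frame: x=tool x, y=-tool y, z=-tool z ; underside 130 below grasp pt
    R=Ro.from_euler('xyz',s['ee_rot'],degrees=True).as_matrix()@np.diag([1,-1,-1.])
    g=s['tool_pos']+R@[0,0,-163.3]
    return g+(np.atleast_2d(P)-[0,0,130])@R.T
def tab(a,r=35,x=-10): return [x,r*np.sin(a),52-r*np.cos(a)]
E
python3 - <<'E'
from ov import *
s=read_state(); a=cv2.imread("pics/side5.png")
k=12;x0,y0=295,262
b=cv2.resize(a[y0:y0+46,x0:x0+46],None,fx=k,fy=k,interpolation=cv2.INTER_CUBIC)
cv2.imwrite("pics/s7.png",b)
for g in (0,.1,.2,.3,.4): print(g,(proj("side",G2W(s,tab(g)))-[x0,y0]).round(2)*k,"ptr",(proj("side",G2W(s,tab(g,31,-16)))-[x0,y0]).round(2)*k)
for P in ([-10,0,52],[-20,0,52],[-20,-60,0],[-20,60,0],[-20,60,10],[-20,-60,10]):print(P,(proj("side",G2W(s,P))).round(2), ((proj("side",G2W(s,P))-[256,207])*5).round(0))
E
```

```text
0 [[257.52 396.24]] ptr [[258.12 400.2 ]]
0.1 [[224.28 395.76]] ptr [[228.48 399.72]]
0.2 [[191.28 392.64]] ptr [[198.96 397.08]]
0.3 [[159. 387.]] ptr [[170.04 391.92]]
0.4 [[127.44 378.6 ]] ptr [[141.84 384.48]]
[-10, 0, 52] [[316.   272.25]] [[300. 326.]]
[-20, 0, 52] [[316.17 276.94]] [[301. 350.]]
[-20, -60, 0] [[364.17 309.2 ]] [[541. 511.]]
[-20, 60, 0] [[269.38 311.86]] [[ 67. 524.]]
[-20, 60, 10] [[268.92 305.59]] [[ 65. 493.]]
[-20, -60, 10] [[364.37 302.93]] [[542. 480.]]
```

View pics/s7.png

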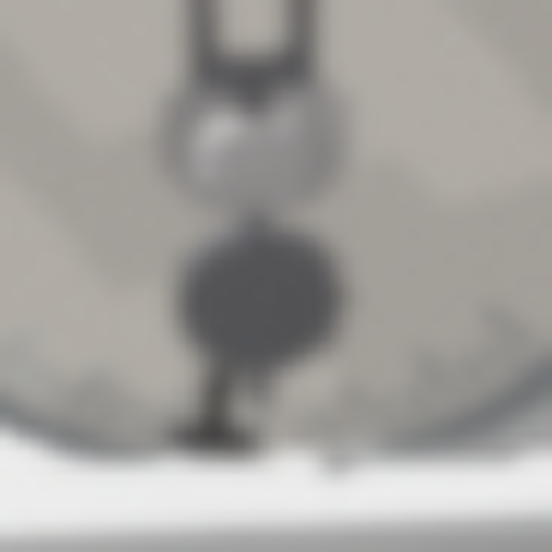

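>>> servo_tool --pt "0 -20 -5 0.06 0 0 255" --pt "0 -45 -10 0.12 0 0 255" --pt "0 -60 -15 0.15 0 0 255" --pt "0 -60 -15 0.15 0 0 255" --pt "0 -60 -15 0.15 0 0 255" --pt "0 -60 -15 0.15 0 0 255" --pt "0 -60 -15 0.15 0 0 255" --pt "0 -60 -15 0.15 0 0 255" --pt "0 -60 -15 0.15 0 0 255" --pt "0 -60 -15 0.15 0 0 255" --pt "0 -60 -15 0.15 0 0 255" --pt "0 -60 -15 0.15 0 0 255"

```text
t: 9.0
tool_pos: [659.1, 467.3, 657.2]
ee_rot: [-171.2, 0.2, -91.7]
force: [0.6, 0.2, -6.0]
gripper_width: 25.9
```

```bash
cat > look.py <<'E'
from ov import *
import sys
n=sys.argv[1]
s=read_state(); print(s['t'],s['tool_pos'].round(1),s['ee_rot'].round(2),s['joint_positions'].round(1))
f=[camera("side")[:,:,::-1].astype(float) for _ in range(4)]
print("frame diff",[np.abs(f[i+1]-f[i]).mean().round(2) for i in range(3)])
a=np.mean(f,0).astype(np.uint8); cv2.imwrite(f"pics/side_{n}.png",a)
c=proj("side",G2W(s,[-10,0,35]))[0]; x0,y0=int(c[0])-24,int(c[1])-26; k=12; print("x0,y0",x0,y0)
b=cv2.resize(a[y0:y0+50,x0:x0+50],None,fx=k,fy=k,interpolation=cv2.INTER_CUBIC)
cv2.imwrite(f"pics/z_{n}.png",b)
for g in (-.2,0,.1,.2,.3,.4): print(g,"tab",((proj("side",G2W(s,tab(g)))-[x0,y0])*k).round(0),"ptr",((proj("side",G2W(s,tab(g,31,-16)))-[x0,y0])*k).round(0))
print("hub",((proj("side",G2W(s,[-20,0,52]))-[x0,y0])*k).round(0))
E
python3 look.py a
```

```text
9.0 [659.1 467.3 657.2] [-1.7121e+02  1.7000e-01 -9.1660e+01] [ 35.3  32.3  49.2  -5.1  91.4 126.5]
frame diff [np.float64(0.38), np.float64(0.37), np.float64(0.37)]
x0,y0 212 247
-0.2 tab [[345. 466.]] ptr [[335. 469.]]
0 tab [[277. 465.]] ptr [[274. 468.]]
0.1 tab [[244. 460.]] ptr [[244. 464.]]
0.2 tab [[210. 453.]] ptr [[215. 457.]]
0.3 tab [[178. 443.]] ptr [[186. 449.]]
0.4 tab [[147. 431.]] ptr [[158. 437.]]
hub [[290. 242.]]
```

View pics/z_a.png

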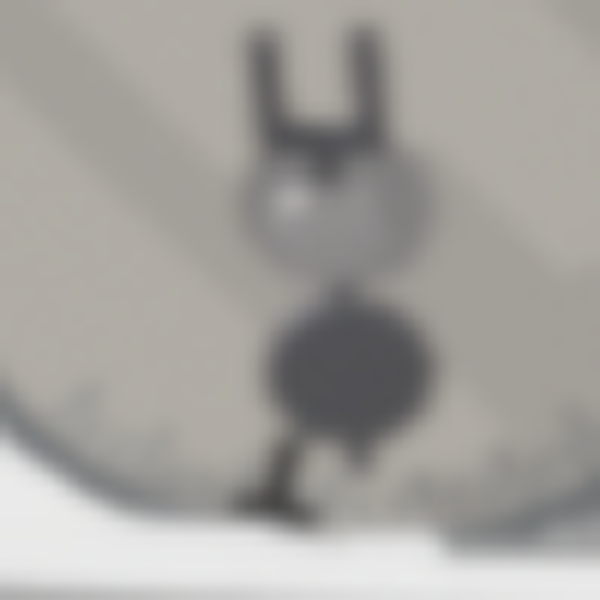

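>>> servo_tool --pt "-15 5 0 -0.06 0 0 255" --pt "-35 10 0 -0.14 0 0 255" --pt "-55 15 0 -0.22 0 0 255" --pt "-60 19 0 -0.28 0 0 255" --pt "-60 19 0 -0.293 0 0 255" --pt "-60 19 0 -0.293 0 0 255" --pt "-60 19 0 -0.293 0 0 255" --pt "-60 19 0 -0.293 0 0 255" --pt "-60 19 0 -0.293 0 0 255" --pt "-60 19 0 -0.293 0 0 255" --pt "-60 19 0 -0.293 0 0 255" --pt "-60 19 0 -0.293 0 0 255"

```text
t: 10.2
tool_pos: [642.3, 527.5, 654.7]
ee_rot: [172.0, 0.2, -91.7]
force: [-0.8, -0.3, -6.7]
gripper_width: 25.9
```

```bash
python3 look.py b
```

```text
10.2 [642.3 527.5 654.7] [ 1.7203e+02  1.7000e-01 -9.1690e+01] [ 37.8  39.   38.3   5.5 108.7 130.9]
frame diff [np.float64(0.43), np.float64(0.42), np.float64(0.4)]
x0,y0 289 277
-0.2 tab [[390. 449.]] ptr [[377. 458.]]
0 tab [[320. 465.]] ptr [[315. 472.]]
0.1 tab [[285. 468.]] ptr [[283. 475.]]
0.2 tab [[249. 469.]] ptr [[251. 476.]]
0.3 tab [[213. 467.]] ptr [[219. 474.]]
0.4 tab [[177. 462.]] ptr [[187. 470.]]
hub [[263. 243.]]
```

View pics/z_b.png

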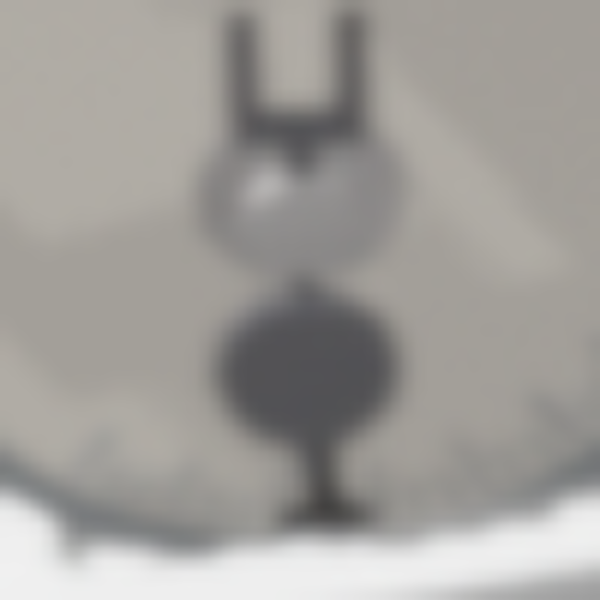

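Run:
```python
from h import *
crop(cv2.imread("pics/side_b.png"),245,230,385,345,"pics/w_b.png",5.7)
crop(cv2.imread("pics/side_a.png"),165,200,305,315,"pics/w_a.png",5.7)
```

```text
(no output)
```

View pics/w_b.png

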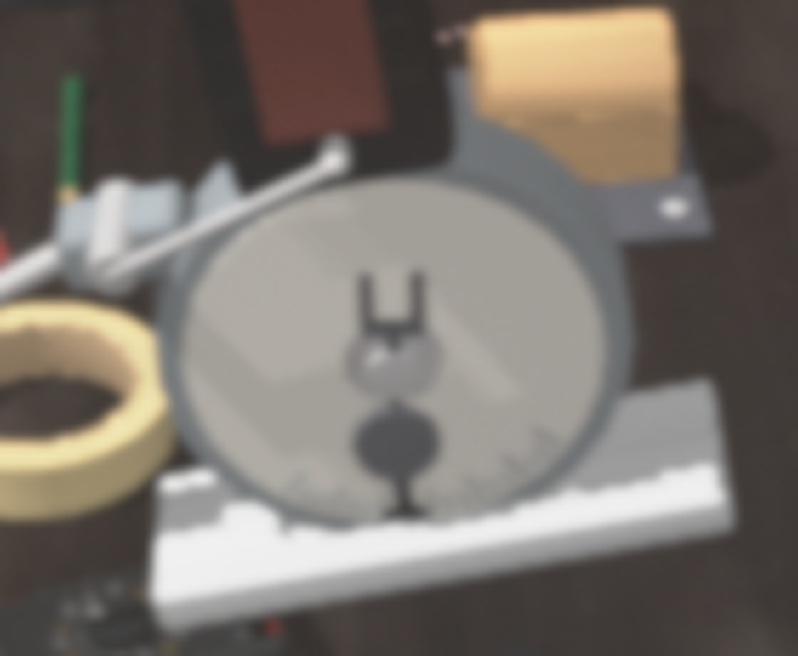

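View pics/w_a.png

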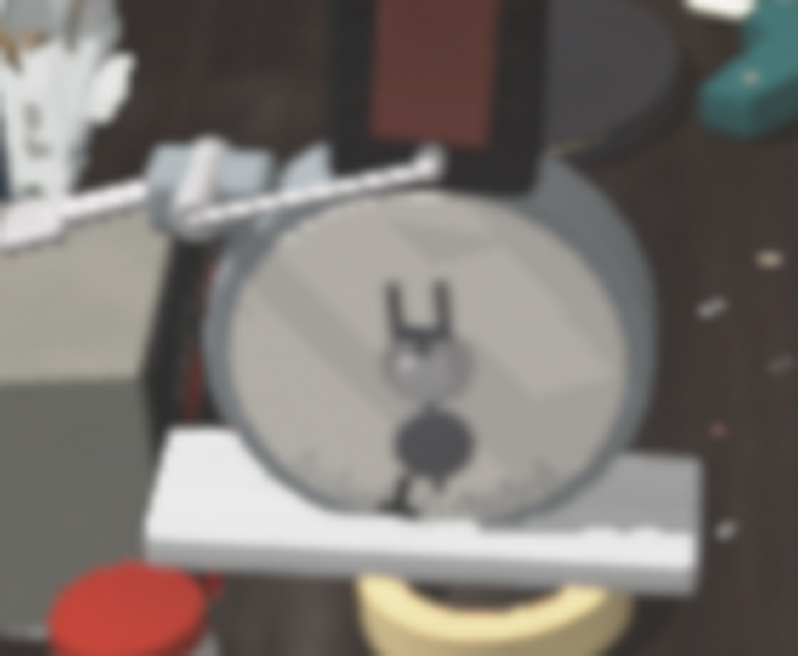

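Run:
```python
from ov import *
S={'a':dict(tool_pos=np.array([659.1,467.3,657.2]),ee_rot=np.array([-171.21,.17,-91.66])),
'b':dict(tool_pos=np.array([642.3,527.5,654.7]),ee_rot=np.array([172.03,.17,-91.69])),
'0':dict(tool_pos=np.array([599.4,468.6,642.0]),ee_rot=np.array([-179.81,.16,-91.69]))}
obs={'b':[(245,230,5.7),(165,628),(737,530)],'a':[(165,200,5.7),(147,563),(693,592)],'0':[(256,207,5),(72,522),(545,503)]}
for k in obs:
    x0,y0,m=obs[k][0]; o=[np.array(p)/m+[x0,y0] for p in obs[k][1:]]
    p=proj("side",G2W(S[k],[[-20,60,0],[-20,-60,0]]))
    sl=lambda q: np.arctan2(q[1][1]-q[0][1],q[1][0]-q[0][0])
    print(k,"obs",np.round(o,1).tolist(),sl(o).round(3),"pred",p.round(1).tolist(),sl(p).round(3))
    # sensitivity
    import copy; s2=copy.deepcopy(S[k]); s2['ee_rot'][0]-=2.; print("  d slope per 2deg roll:",sl(proj("side",G2W(s2,[[-20,60,0],[-20,-60,0]]))).round(3))
```

```text
b obs [[273.9, 340.2], [374.3, 323.0]] -0.17 pred [[267.7, 339.4], [369.2, 325.2]] -0.138
  d slope per 2deg roll: -0.166
a obs [[190.8, 298.8], [286.6, 303.9]] 0.053 pred [[185.0, 296.9], [281.5, 305.9]] 0.093
  d slope per 2deg roll: 0.065
0 obs [[270.4, 311.4], [365.0, 307.6]] -0.04 pred [[269.4, 311.8], [364.1, 309.1]] -0.028
  d slope per 2deg roll: -0.056
```

>>> servo_tool --pt "0 0 0 0.01 0 0 255" --pt "0 0 0 0.02 0 0 255" --pt "0 0 0 0.03 0 0 255" --pt "0 0 0 0.036 0 0 255" --pt "0 0 0 0.036 0 0 255" --pt "0 0 0 0.036 0 0 255" --pt "0 0 0 0.036 0 0 255" --pt "0 0 0 0.036 0 0 255" --pt "0 0 0 0.036 0 0 255" --pt "0 0 0 0.036 0 0 255" --pt "0 0 0 0.036 0 0 255" --pt "0 0 0 0.036 0 0 255" --force 60

```text
t: 11.4
tool_pos: [642.3, 527.8, 654.3]
ee_rot: [174.1, 0.2, -91.7]
force: [-0.3, 0.1, -6.3]
gripper_width: 25.9
```

```bash
python3 look.py c;python3 - <<'E'
from h import *
crop(cv2.imread("pics/side_c.png"),245,230,385,345,"pics/w_c.png",5.7)
E
```

```text
11.4 [642.3 527.8 654.3] [ 1.7406e+02  1.6000e-01 -9.1670e+01] [ 38.   38.5  39.1   4.1 106.8 130.7]
frame diff [np.float64(0.36), np.float64(0.36), np.float64(0.35)]
x0,y0 281 279
-0.2 tab [[387. 444.]] ptr [[375. 453.]]
0 tab [[317. 458.]] ptr [[312. 465.]]
0.1 tab [[281. 460.]] ptr [[280. 468.]]
0.2 tab [[245. 460.]] ptr [[248. 467.]]
0.3 tab [[209. 457.]] ptr [[216. 465.]]
0.4 tab [[174. 451.]] ptr [[184. 460.]]
hub [[269. 236.]]
```

View pics/z_c.png

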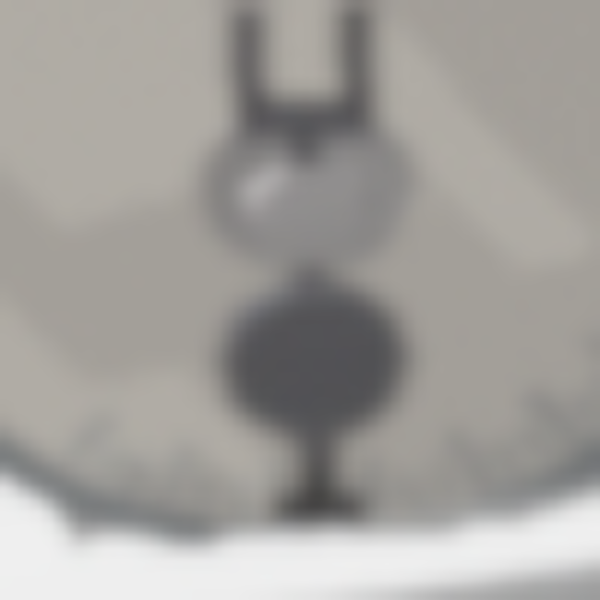

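View pics/w_c.png

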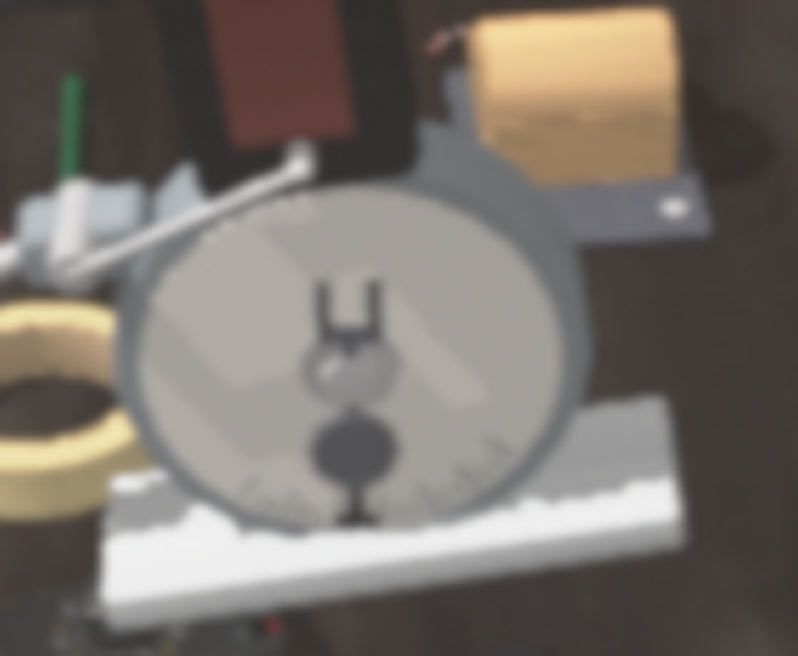

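```bash
python3 mv.py 501.7 -110.9 450 2.1 174.06; python3 mv.py 572 208 560 -45 174.06
```

```text
t 11.6 pos [642.3 527.8 654.3] [ 1.7406e+02  1.6000e-01 -9.1670e+01] F [-0.7  0.1 -5.7] w 25.7
shift [643.1 100.3 214. ] turn [-0.002  0.171 -1.628] [ -0.1   9.8 -93.3] rows 17.0
t 11.6 pos [642.3 527.8 654.3] [ 1.7406e+02  1.6000e-01 -9.1670e+01] F [-0.7  0.1 -5.7] w 25.7
shift [322.   50.9  99.2] turn [-0.001  0.087 -0.81 ] [ -0.1   5.  -46.4] rows 9.0
```

>>> servo_tool --pt "6 1 2 0 0.002 -0.016 255" --pt "22 4 7 0 0.006 -0.057 255" --pt "45 7 14 0 0.012 -0.113 255" --pt "74 12 23 0 0.02 -0.186 255" --pt "106 17 33 0 0.029 -0.267 255" --pt "142 22 44 0 0.038 -0.356 255" --pt "177 28 55 0 0.048 -0.446 255" --pt "213 34 66 0 0.057 -0.535 255" --pt "245 39 75 0 0.066 -0.616 255" --pt "277 44 85 0 0.075 -0.697 255" --pt "303 48 93 0 0.082 -0.761 255" --pt "322 51 99 -0.001 0.087 -0.81 255"

```text
t: 12.6
tool_pos: [570.6, 205.3, 560.0]
ee_rot: [174.0, -0.0, -44.8]
force: [0.8, 0.2, -6.3]
gripper_width: 25.6
```

```bash
python3 mv.py 501.7 -110.9 450 2.1 174.06
```

```text
t 12.6 pos [570.6 205.3 560. ] [ 1.7403e+02 -2.0000e-02 -4.4820e+01] F [ 0.8  0.2 -6.3] w 25.6
shift [174.  259.9 137.8] turn [ 0.001  0.085 -0.815] [  0.    4.9 -46.7] rows 9.0
```

>>> servo_tool --pt "7 10 6 0 0.003 -0.033 255" --pt "19 29 15 0 0.009 -0.09 255" --pt "35 52 28 0 0.017 -0.163 255" --pt "54 81 43 0 0.026 -0.253 255" --pt "75 112 59 0 0.037 -0.35 255" --pt "96 143 76 0 0.047 -0.448 255" --pt "115 172 91 0 0.056 -0.538 255" --pt "132 198 105 0 0.065 -0.619 255" --pt "148 221 117 0 0.072 -0.693 255" --pt "160 239 127 0 0.078 -0.75 255" --pt "169 252 134 0 0.082 -0.79 255" --pt "174 260 138 0.001 0.085 -0.815 255"

```text
t: 13.6
tool_pos: [500.7, -109.8, 449.6]
ee_rot: [174.1, -0.0, 2.0]
force: [-1.0, 0.3, -7.9]
gripper_width: 25.8
```

>>> servo_tool --pt "0 0 0 0 0 0 255" --pt "0 0 0 0 0 0 255" --pt "0 0 0 0 0 0 255" --pt "0 0 0 0 0 0 255"

```text
t: 13.93
tool_pos: [502.2, -107.4, 450.4]
ee_rot: [174.1, -0.1, 2.0]
force: [-0.2, -0.6, -7.4]
gripper_width: 25.7
```

```bash
python3 mv.py 501.7 -110.9 365 2.1 174.06
python3 - <<'E'
from h import *
a=camera("side")[:,:,::-1];cv2.imwrite("pics/side6.png",a);crop(a,270,130,420,270,"pics/s8.png",4)
a=camera("top")[:,:,::-1];cv2.imwrite("pics/top6.png",a);crop(a,280,180,440,310,"pics/t8.png",4)
E
```

```text
t 13.93 pos [ 502.2 -107.4  450.4] [ 1.7411e+02 -1.0000e-01  1.9800e+00] F [-0.2 -0.6 -7.4] w 25.7
shift [-0.7 -5.3 85.3] turn [-0.001 -0.002 -0.002] [-0.1 -0.1 -0.1] rows 3.0
```

View pics/s8.png

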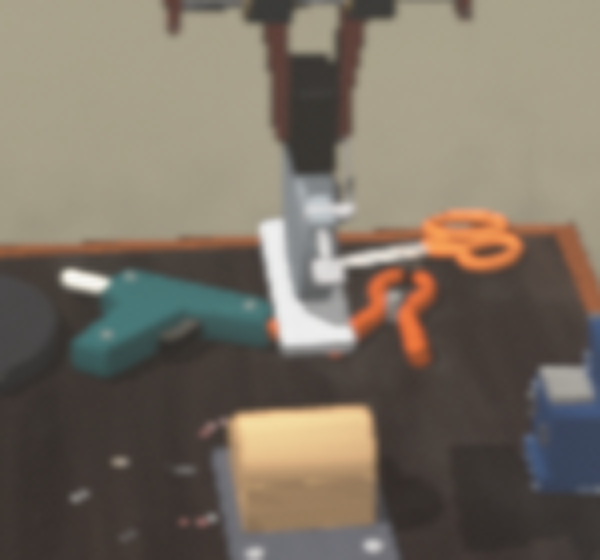

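View pics/t8.png

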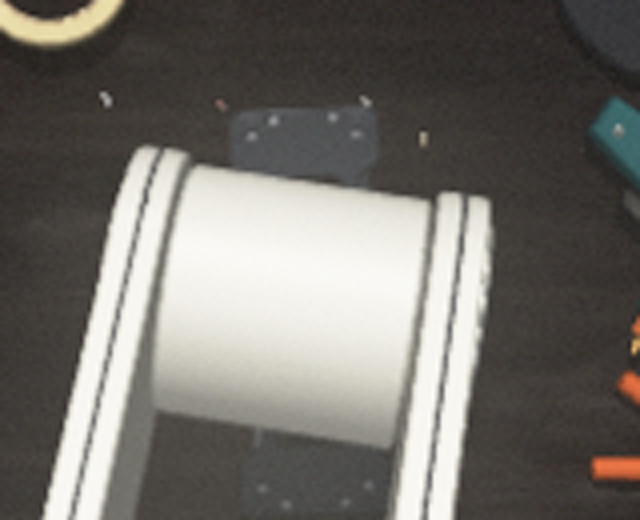

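>>> servo_tool --pt "0 0 10 0 0 0 255" --pt "0 -2 30 0 0 0 255" --pt "-0.7 -4 50 0 0 0 255" --pt "-0.7 -5 68 0 0 0 255" --pt "-0.7 -5.3 78 0 -0.002 0 255" --pt "-0.7 -5.3 83 0 -0.002 0 255" --pt "-0.7 -5.3 84 0 -0.002 0 255" --pt "-0.7 -5.3 84 0 -0.002 0 255" --pt "-0.7 -5.3 84 0 -0.002 0 255"

```text
t: 14.78
tool_pos: [502.0, -111.5, 366.6]
ee_rot: [174.1, -0.0, 1.9]
force: [0.3, -0.1, -6.1]
gripper_width: 25.9
```

```bash
python3 mv.py 501.7 -110.9 359 2.1 174.06;python3 - <<'E'
from h import *
a=camera("side")[:,:,::-1];cv2.imwrite("pics/side7.png",a);crop(a,290,170,400,270,"pics/s9.png",6)
E
```

```text
t 14.78 pos [ 502.  -111.5  366.6] [ 1.7408e+02 -2.0000e-02  1.9500e+00] F [ 0.3 -0.1 -6.1] w 25.9
shift [-0.3 -1.3  7.5] turn [-0.    -0.    -0.003] [-0.  -0.  -0.2] rows 1.0
```

View pics/s9.png

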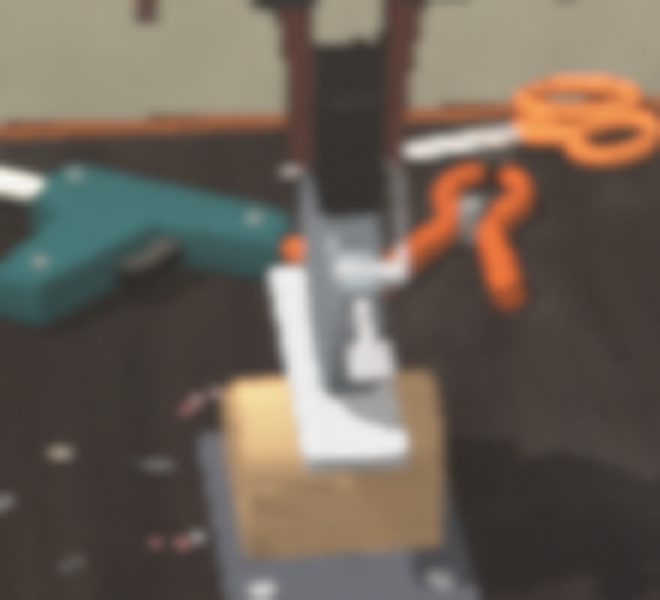

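>>> servo_tool --pt "0 0 2 0 0 0 255" --pt "0 0 4 0 0 0 255" --pt "0 0 5 0 0 0 255" --pt "0 0 5 0 0 0 255" --pt "0 0 5 0 0 0 255"

```text
t: 15.25
tool_pos: [501.5, -111.9, 360.8]
ee_rot: [174.1, 0.1, 1.9]
force: [-0.9, -0.6, -5.7]
gripper_width: 25.6
```

>>> servo_tool --pt "0 0 0.7 0 0 0 255" --pt "0 0 1.0 0 0 0 255" --pt "0 0 1.0 0 0 0 255"

```text
t: 15.5
tool_pos: [501.5, -112.0, 359.7]
ee_rot: [174.1, 0.1, 1.9]
force: [0.7, 0.5, -7.1]
gripper_width: 25.4
```

>>> servo_tool --pt "0 0 0.7 0 0 0 255" --pt "0 0 1.0 0 0 0 255" --pt "0 0 1.0 0 0 0 255"

```text
t: 15.75
tool_pos: [501.6, -112.1, 359.3]
ee_rot: [174.1, 0.1, 1.9]
force: [-1.9, 1.2, 1.8]
gripper_width: 25.9
```

>>> servo_tool --pt "0 0 0.7 0 0 0 255" --pt "0 0 0.7 0 0 0 255" --pt "0 0 0.7 0 0 0 255"

```text
t: 16.0
tool_pos: [501.6, -112.1, 359.3]
ee_rot: [174.1, 0.0, 1.9]
force: [-4.7, 2.6, 9.7]
gripper_width: 25.7
```

>>> servo_tool --pt "0 0 -1 0 0 0 255" --pt "0 0 -8 0 0 0 255" --pt "0 0 -25 0 0 0 255" --pt "0 0 -50 0 0 0 255" --pt "0 0 -75 0 0 0 255" --pt "0 0 -90 0 0 0 255"

```text
t: 16.5
tool_pos: [501.7, -102.8, 449.9]
ee_rot: [174.1, -0.1, 1.9]
force: [0.4, -0.2, -6.9]
gripper_width: 25.8
```

```bash
python3 mv.py 572 208 560 -45 174.06
```

```text
t 16.5 pos [ 501.7 -102.8  449.9] [ 1.7408e+02 -7.0000e-02  1.9500e+00] F [ 0.4 -0.2 -6.9] w 25.8
shift [  81.  -295.3 -141.2] turn [-0.001 -0.086  0.815] [-0.  -4.9 46.7] rows 9.0
```

>>> servo_tool --pt "3 -12 -6 0 -0.003 0.033 255" --pt "9 -33 -16 0 -0.009 0.09 255" --pt "16 -59 -28 0 -0.017 0.163 255" --pt "25 -92 -44 0 -0.026 0.253 255" --pt "35 -127 -61 0 -0.037 0.35 255" --pt "45 -163 -78 0 -0.047 0.448 255" --pt "53 -195 -93 0 -0.056 0.538 255" --pt "62 -224 -107 0 -0.065 0.619 255" --pt "69 -251 -120 0 -0.073 0.693 255" --pt "75 -272 -130 0 -0.079 0.75 255" --pt "79 -286 -137 0 -0.083 0.79 255" --pt "81 -295 -141 -0.001 -0.086 0.815 255"

```text
t: 17.5
tool_pos: [572.3, 209.6, 557.9]
ee_rot: [174.0, 0.1, -45.0]
force: [-0.0, -0.5, -6.1]
gripper_width: 25.7
```

```bash
python3 mv.py 642.3 527.8 654.3 -91.67 174.06
```

```text
t 17.5 pos [572.3 209.6 557.9] [ 1.7404e+02  1.0000e-01 -4.5040e+01] F [-0.  -0.5 -6.1] w 25.7
shift [-175.9 -262.9 -124. ] turn [ 0.001 -0.083  0.81 ] [ 0.1 -4.7 46.4] rows 9.0
```

>>> servo_tool --pt "-7 -10 -5 0 -0.003 0.033 255" --pt "-19 -29 -14 0 -0.009 0.09 255" --pt "-35 -53 -25 0 -0.017 0.163 255" --pt "-55 -82 -38 0 -0.026 0.253 255" --pt "-76 -113 -53 0 -0.036 0.35 255" --pt "-97 -145 -68 0 -0.046 0.448 255" --pt "-116 -174 -82 0 -0.055 0.538 255" --pt "-134 -200 -94 0 -0.063 0.615 255" --pt "-150 -223 -105 0 -0.071 0.69 255" --pt "-162 -242 -114 0 -0.077 0.746 255" --pt "-171 -255 -120 0 -0.081 0.785 255" --pt "-176 -263 -124 0.001 -0.083 0.81 255"

```text
t: 18.5
tool_pos: [642.0, 528.4, 652.1]
ee_rot: [174.0, -0.1, -91.7]
force: [-0.7, -0.3, -6.8]
gripper_width: 25.9
```

>>> servo_tool --pt "0 0 0 0 0 0 255" --pt "0 0 0 0 0 0 255" --pt "0 0 0 0 0 0 255" --pt "0 0 0 0 0 0 255" --pt "0 0 0 0 0 0 255" --pt "0 0 0 0 0 0 255" --pt "0 0 0 0 0 0 255" --pt "0 0 0 0 0 0 255" --pt "0 0 0 0 0 0 255" --pt "0 0 0 0 0 0 255" --pt "0 0 0 0 0 0 255" --pt "0 0 0 0 0 0 255"

```text
t: 19.5
tool_pos: [641.9, 526.0, 653.5]
ee_rot: [174.0, -0.0, -91.7]
force: [-0.2, 0.1, -6.2]
gripper_width: 25.6
```

```bash
python3 look.py d
```

```text
19.5 [641.9 526.  653.5] [ 1.7398e+02 -3.0000e-02 -9.1660e+01] [ 37.9  38.4  39.4   4.  106.8 130.6]
frame diff [np.float64(0.36), np.float64(0.35), np.float64(0.35)]
x0,y0 281 278
-0.2 tab [[394. 445.]] ptr [[382. 454.]]
0 tab [[324. 459.]] ptr [[319. 466.]]
0.1 tab [[288. 461.]] ptr [[287. 469.]]
0.2 tab [[252. 461.]] ptr [[255. 469.]]
0.3 tab [[217. 458.]] ptr [[223. 466.]]
0.4 tab [[182. 453.]] ptr [[192. 461.]]
hub [[276. 238.]]
```

View pics/z_d.png

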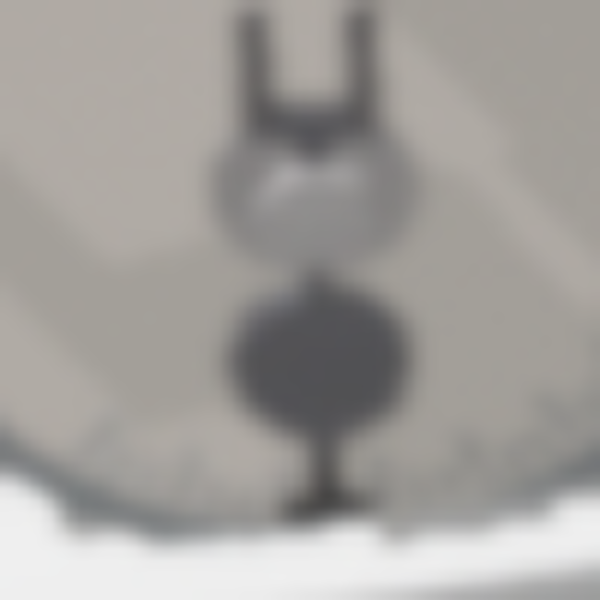

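```bash
python3 mv.py 572 208 560 -45 174.86
```

```text
t 19.7 pos [641.9 526.  653.5] [ 1.7399e+02 -3.0000e-02 -9.1660e+01] F [ 0.2 -0.6 -6.7] w 25.3
shift [319.9  50.5  99.5] turn [ 0.015  0.079 -0.811] [  0.8   4.5 -46.4] rows 9.0
```

>>> servo_tool --pt "6 1 2 0 0.002 -0.016 255" --pt "22 4 7 0.001 0.006 -0.057 255" --pt "45 7 14 0.002 0.011 -0.113 255" --pt "74 12 23 0.003 0.018 -0.186 255" --pt "106 17 33 0.005 0.026 -0.267 255" --pt "141 22 44 0.007 0.035 -0.356 255" --pt "176 28 55 0.008 0.044 -0.446 255" --pt "211 33 66 0.01 0.052 -0.535 255" --pt "243 38 76 0.011 0.06 -0.616 255" --pt "275 43 86 0.013 0.068 -0.697 255" --pt "301 47 94 0.014 0.075 -0.761 255" --pt "320 50.5 99.5 0.015 0.079 -0.811 255"

```text
t: 20.7
tool_pos: [570.7, 205.1, 559.6]
ee_rot: [174.8, -0.0, -44.8]
force: [0.7, -0.3, -6.0]
gripper_width: 25.8
```

```bash
python3 mv.py 501.7 -111 450 2.1 174.86
```

```text
t 20.7 pos [570.7 205.1 559.6] [ 1.7482e+02 -3.0000e-02 -4.4810e+01] F [ 0.7 -0.3 -6. ] w 25.8
shift [173.8 261.9 133.9] turn [ 0.001  0.073 -0.815] [  0.1   4.2 -46.7] rows 9.0
```

>>> servo_tool --pt "7 10 5 0 0.003 -0.033 255" --pt "19 29 15 0 0.008 -0.09 255" --pt "35 52 27 0 0.015 -0.163 255" --pt "54 81 42 0 0.023 -0.253 255" --pt "75 113 58 0 0.031 -0.35 255" --pt "96 144 74 0 0.04 -0.448 255" --pt "115 173 88 0 0.048 -0.538 255" --pt "132 199 102 0 0.055 -0.619 255" --pt "148 223 114 0 0.062 -0.693 255" --pt "160 241 123 0 0.067 -0.75 255" --pt "169 254 130 0 0.071 -0.79 255" --pt "174 262 134 0.001 0.073 -0.815 255"

```text
t: 21.7
tool_pos: [500.8, -110.0, 449.8]
ee_rot: [174.9, -0.0, 2.0]
force: [0.1, 1.0, -6.4]
gripper_width: 25.7
```

>>> servo_tool --pt "0 0 0 0 0 0 255" --pt "0 0 0 0 0 0 255" --pt "0 0 0 0 0 0 255" --pt "0 0 0 0 0 0 255"

```text
t: 22.03
tool_pos: [502.3, -107.6, 450.6]
ee_rot: [174.9, -0.1, 1.9]
force: [-0.0, -1.0, -6.0]
gripper_width: 26.0
```

```bash
python3 mv.py 501.7 -113 365 2.1 174.86
```

```text
t 22.03 pos [ 502.3 -107.6  450.6] [ 1.7491e+02 -9.0000e-02  1.9300e+00] F [-0. -1. -6.] w 26.0
shift [-0.9 -2.2 85.7] turn [-0.001 -0.001 -0.003] [-0.1 -0.1 -0.2] rows 3.0
```

>>> servo_tool --pt "0 0 10 0 0 0 255" --pt "0 -1 30 0 0 0 255" --pt "-0.9 -2 50 0 0 0 255" --pt "-0.9 -2.2 68 0 0 0 255" --pt "-0.9 -2.2 78 0 0 0 255" --pt "-0.9 -2.2 84 0 0 0 255" --pt "-0.9 -2.2 88 0 0 0 255" --pt "-0.9 -2.2 89 0 0 0 255" --pt "-0.9 -2.2 89.5 0 0 0 255" --pt "-0.9 -2.2 89.5 0 0 0 255"

```text
t: 22.87
tool_pos: [501.9, -114.0, 361.4]
ee_rot: [174.9, -0.1, 1.9]
force: [-0.4, -0.1, -5.8]
gripper_width: 26.1
```

>>> servo_tool --pt "0 0 0.5 0 0 0 255" --pt "0 0 1.0 0 0 0 255" --pt "0 0 1.0 0 0 0 255"

```text
t: 23.12
tool_pos: [501.6, -114.1, 360.1]
ee_rot: [174.9, -0.1, 1.9]
force: [-0.5, -0.4, -6.1]
gripper_width: 25.7
```

>>> servo_tool --pt "0 0 0.4 0 0 0 255" --pt "0 0 0.8 0 0 0 255" --pt "0 0 0.8 0 0 0 255"

```text
t: 23.37
tool_pos: [501.6, -114.2, 359.5]
ee_rot: [174.9, -0.1, 1.9]
force: [-1.8, -0.2, 1.2]
gripper_width: 26.0
```

>>> servo_tool --pt "0 0 0.2 0 0 0 255" --pt "0 0 0.2 0 0 0 255" --pt "0 0 0.2 0 0 0 255"

```text
t: 23.62
tool_pos: [501.7, -114.2, 359.5]
ee_rot: [174.9, -0.1, 1.9]
force: [-2.0, 1.3, 5.8]
gripper_width: 25.6
```

>>> servo_tool --pt "0 0 -0.2 0 0 0 255" --pt "0 0 -0.2 0 0 0 255" --pt "0 0 -0.2 0 0 0 255" --pt "0 0 -0.2 0 0 0 255" --pt "0 0 -0.2 0 0 0 255" --pt "0 0 -0.2 0 0 0 255" --pt "0 0 -0.2 0 0 0 255" --pt "0 0 -0.2 0 0 0 255" --pt "0 0 -0.2 0 0 0 255" --pt "0 0 -0.2 0 0 0 255" --pt "0 0 -0.2 0 0 0 255" --pt "0 0 -0.2 0 0 0 255"

```text
t: 24.62
tool_pos: [501.7, -114.2, 359.5]
ee_rot: [174.9, -0.1, 1.9]
force: [-3.2, 1.9, 6.5]
gripper_width: 25.5
```

Run:
```python
from h import *
s=read_state();print(s['force'],s['torque'],s['tool_pos'],s['ee_rot'],s['gripper_width'])
a=camera("side")[:,:,::-1];cv2.imwrite("pics/side8.png",a);crop(a,290,170,400,270,"pics/s10.png",6)
s=read_state();print(s['force'])
```

```text
[-3.19729109  1.94124276  6.46871217] [ 0.27066686  0.7889256  -0.07045774] [ 501.6677779  -114.18412842  359.46551525] [ 1.74898084e+02 -6.44608314e-02  1.90440676e+00] 25.486595408238674
[-2.26799122  2.2554936   6.75020762]
```

View pics/s10.png

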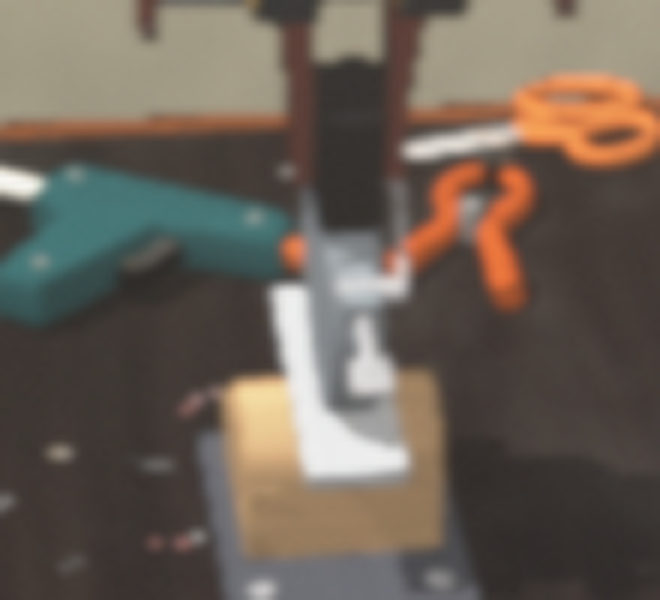

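Run:
```python
from cell import *
print(job_done()); s=read_state(); print(s['t'],s['force'],s['tool_pos'])
```

```text
the job is handed in; nothing more can be done
None
the job is handed in; nothing more can be done
```

I pressed the lock lever down, gripped the largest gauge by its handle and set its foot on the joist's round top. I handed the job in at about 24.7 s of the 56 s allowed. No verdict is reported, so the result rests on my checks.

- **Lever:** I pressed the paddle until about 9 N built up at the stop. The side picture showed it pointing down, and it stayed down in every later picture.
- **Pointer on the tab:** I could only read the dial by holding it up to the side camera. The gauge had turned by about 2° in the grip, so I raised the grip to 60 N and lined the pointer up by eye at about 0.14 rad of lean.
- **Slip check:** I pressed it on the joist once, lifted it and looked again. The gauge leaned about 0.013 rad too far, so I took 0.015 rad off and pressed it down again, more gently.
- **Final pose:** The force on the foot was about 13 N and steady over the last second. Grip opening was 25.5 mm. By the arm's position, the foot is within about 5 mm of the crown's middle and its x axis within about 1° of the crown's.

**Not confirmed:** the side camera sees the dial edge-on in the final pose, so I could not read pointer against tab there. From the earlier checks I expect an error of about 0.01–0.02 rad, against a limit of 0.045.

In the side pictures the pencil and tape looked undisturbed, and nothing came near the orange-handled clamp.

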